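# Catch the falling case lid and lower it shut

### The job

The lid of the blue dust case stands open, leaning back on its stop. Tip it forward with a fingertip so that it falls of its own weight, catch it on the outside of the fingers about halfway down so that it comes to rest on them for a moment, then lower it slowly on them until it is fully shut; it must not slam or drop. Do not grip anything, do not shove or lift the case, and leave all the other things on the bench where they are.

Things in the scene. Friction and masses are not known exactly. Their poses are not given: they have to be found in the camera images.
- case: blue open-topped dust case, 135 mm deep (x) by 180 mm wide (y), rim 75 mm above the bench, 2 kg, standing loose on its feet with a black insert and two bushes fixed inside below the rim. Origin: centre of its underside; +x points to the hinge side (away from the robot, turned up to 0.3 rad either way), -x is the front, z up.
- lid (a joint): angle of the lid about its hinge, rad: 0 shut, 1.571 upright, 1.75 leaning back on its stop (the start). The hinge line is parallel to the case's y axis. The lid weighs about 0.3 kg (it varies by some 15 %); below 1.57 it falls shut by its weight. The hinge is lightly damped (0.25 N m s/rad): let go at 1.4 it takes about 1.8 s to come down to 0.7 and 2.7 s to shut, arriving at about 0.9 rad/s, which is a slam; about 1 to 1.5 N at the tab carries it.
- lid_hinge (a point): middle of the hinge axis: 70.5 mm behind the case's origin (+x) and 75 mm above it. The lid plate is 139 mm deep, 184 mm wide and 7 mm thick; its underside plane passes through the hinge axis and lies on the rim when shut (75 mm above the bench).
- tab_edge (a point): middle of the free edge of the yellow pull tab of the lid (80 mm wide, 6 mm thick, in the plane of the lid). It lies 170 mm from the hinge axis; the tab stands 30 mm out past the front of the lid plate, and when shut 32 mm out past the front of the case, with free air under it down to the bench. With the lid on its stop the edge is about 240 mm above the bench, with free space behind it.
- screwdriver: teal and black screwdriver, 163 mm long, loose bystander; origin at the centre of its underside
- turned_lid: round turned aluminium lid with a raised boss, 116 mm across, 26 mm high, loose bystander; origin at the centre of its underside
- tape: roll of black tape, 62 mm across, 19 mm high, loose bystander; origin at the centre of its underside
- paste: round tin with yellow lid, 57 mm across, 24 mm high, loose bystander; origin at the centre of its underside
- nut: dark grey ribbed nut, 24 mm across, 14 mm high, loose bystander; origin at the centre of its underside
- spacer: light grey block with two holes, 30x50x20 mm, loose bystander; origin at the centre of its underside

How it is judged:
By the outcome, as a careful person would: the job done as asked, in the order asked, and still so for the second after the job is handed in, with the robot touching nothing.
It also fails if it takes over 48 s, if anything falls off the work surface, if the arm or the gripper's body presses on something with over 40 N, if the wrist force passes 120 N, or if a joint passes its speed limit or range.

### The arm

A 6-joint arm with a two-finger parallel gripper is mounted at the origin on a cart in front of the work surface, level with it; the furniture and walls round the work are solid. World frame = base frame: x ahead of the robot, y to its left, z up, the work surface at z = 0. Lengths are in m, angles in rad, forces in N, time in s.
With the tool pointing down it reaches from about 0.275 to 0.85 m from the base axis. Payload 19 kg.
Tool frame: the origin (TCP) lies at the very end of the fingers, on their centre line; the grasp point (between the pads) lies 19 mm behind it; z points along the fingers, y is the line along which they close (so a half turn about z gives the same grasp; the last joint's range is limited). The gripper opens to 85 mm and grips with 20 to 120 N. Pads are 22 mm wide; open, the fingers measure 114 mm over their backs; the gripper's body (76 mm by 85 mm) begins 54 mm behind the grasp point. The pads swing forward as they close: fully open they stand 13 mm farther back than shut.
Start: joints at [0.975, 0.15, 1.437, -0, 1.554, -0.134], TCP at [0.256, 0.515, 0.231] pointing down, gripper open.
Joint ranges: [-2.8, 2.8], [-0.68, 2.1], [0.12, 2.68], [-1.39, 4.53], [0.16, 2.79], [-2.81, 2.81]. Speed limits (rad/s): [1.89, 1.89, 2.22, 3.01, 3.01, 3.01].

### API

Orientations are given as a unit quaternion [w, x, y, z].
In Python, from rig import sensors, optics, robot gives the robot as it stands.
- The arm moves only by the tool send_rows, never from a script. Its argument "commands" is one flat list of numbers, 7 for each row, row after row: the shift along the world's x, y, z in m, then the turn, a rotation vector about the world's x, y, z in rad, then the closure, from 0 (fully open) to 1 (shut). A call has 1 to 8 rows; each row is the pose to reach, as a shift and turn from the pose commanded when the call began; what a row does not reach only later rows make up. A row lasts 1/10 s, in which the tool goes at most 50 mm and 8.59 degrees, less where a joint would pass 70% of its speed; a pose out of reach is approached as far as the arm can. A call with a gripper value outside its range is refused whole. The fingers move at their own pace and stop on an object; "force" is the grip in N (left out, the last holds). Time passes only in rows, so rows that repeat a pose let the fingers close. It gives the time, the measured TCP pose, the force, the opening and the grip force at its end, in the units of the state.
- sensors.get_obs(): the state, without advancing time (a new reading comes with each control period).
- optics.grab_frame(name): name is "side" or "top" or "wrist"; returns a dict with "color" (384x512x3 uint8, red, green, blue), "range_z" (384x512 float32, m along the optical axis (not along the pixel's ray), 0 where there is no reading), "K" (3x3 intrinsics, pixels), "position" and "rotation" of the camera in the world; the wrist camera has in their place "T_tool_cam" (4x4, takes a point from camera to tool coordinates, whose origin is the TCP and whose axes are the flange's). Camera axes: x right, y down, z forward; pixel columns grow to the right and rows downward; lengths in m; the calibration is good to about 2 mm. A picture is of the moment at which its call begins: read the wrist's pose just before it.
- robot.job_done(): hands the job in; it is judged then, once.
The state is a dict: "t": time; "joints": joint angles; "qvel": joint speeds; "effort": joint torques, N m; "position": TCP position; "tcp_rot": TCP orientation; "contact_force": force on the tool from outside, world axes, zero at the start; "moment": the same for the moment, N m; "gripper_width": finger opening in m; "gripper_force": force on a finger pad.
Only numpy, scipy, OpenCV 4.12 (cv2) and the standard library are available. Lean on these libraries where they do the work, as an engineer would, in place of code of your own. Each camera call takes 0.05 s, during which the arm holds its last target. There are 200 camera calls.

## Working session

There is one attempt and no reset: what is moved stays moved. The work goes in short steps, Python scripts to look and compute and a tool call to move; the robot and the scene stay as the last step left them, time stands still between calls to the robot, and variables do not carry over. Pictures are saved under pics/ and viewed, at most 10 in all, crops included, and the job is handed in when it is done.

Besides the shell and the picture viewer there is one more tool, called after "Call:" as name(argument=value, ...) on one line, values as JSON. send_rows: Moves the arm, as the interface text tells. Its arguments: {"type":"object","properties":{"commands":{"type":"array","items":{"type":"number"}},"force":{"type":"number"}},"required":["commands"]}

```bash
ls; mkdir -p pics
cat > h.py <<'E'
import numpy as np, cv2
from rig import sensors, optics, robot
from scipy.spatial.transform import Rotation as R
def rot(r):
    r=np.array(r); return r if r.shape==(3,3) else R.from_quat(r[[1,2,3,0]]).as_matrix()
def cloud(f):
    d=f["range_z"]; K=f["K"]; v,u=np.indices(d.shape)
    p=np.stack([(u-K[0,2])/K[0,0]*d,(v-K[1,2])/K[1,1]*d,d],-1)
    return p@rot(f["rotation"]).T+np.array(f["position"])
E
python3 - <<'E'
from h import *
print(sensors.get_obs())
fs=[optics.grab_frame(n) for n in("top","side")]
np.save("/tmp/f.npy",fs,allow_pickle=True)
for n,f in zip(("top","side"),fs):
    cv2.imwrite(f"pics/{n}0.png",f["color"][...,::-1]); print(n,f["K"].tolist(),f["position"],f["rotation"])
E
```

```text
pics
{'t': 0.0, 'joints': array([ 9.75002847e-01,  1.50983264e-01,  1.43797990e+00, -1.11602178e-05,
        1.55382873e+00, -1.34047949e-01]), 'qvel': array([-1.20243355e-03, -1.48596922e-03,  1.75838074e-03,  7.25076420e-04,
        6.56748647e-05, -6.13144425e-04]), 'effort': array([ 5.36206608e-04, -7.13028502e+01, -5.70885551e+01, -1.84967648e-04,
        8.56136583e-03,  5.13843884e-05]), 'position': array([0.25608032, 0.51456277, 0.23070248]), 'tcp_rot': array([-2.08778967e-04,  2.28827083e-01,  9.73466901e-01, -5.62130774e-04]), 'contact_force': array([ 0.00898769, -0.2919036 , -0.65786818]), 'moment': array([ 0.02996199, -0.0002172 , -0.01600559]), 'gripper_force': 0.0, 'gripper_width': 0.08499551725878197}
top [[364.1654093764514, 0.0, 257.95738587521623], [0.0, 364.1654093764514, 192.4149961768293], [0.0, 0.0, 1.0]] [ 0.28149876 -0.0587714   1.06590023] [ 0.0763515  -0.69264115  0.71333896 -0.07460707]
side [[485.41003872557826, 0.0, 255.8135032214627], [0.0, 485.41003872557826, 186.5431428970718], [0.0, 0.0, 1.0]] [ 0.15980506 -1.08447917  0.6721109 ] [-0.50004023  0.85122402 -0.14281922  0.0705699 ]
```

View pics/top0.png

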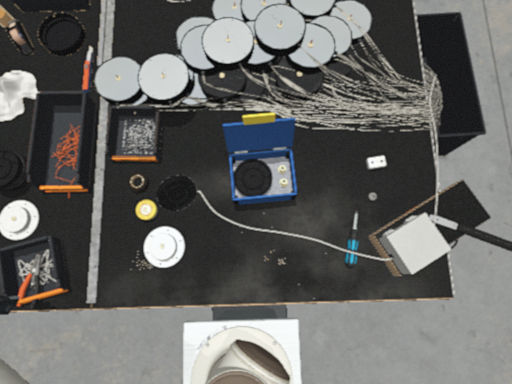

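View pics/side0.png

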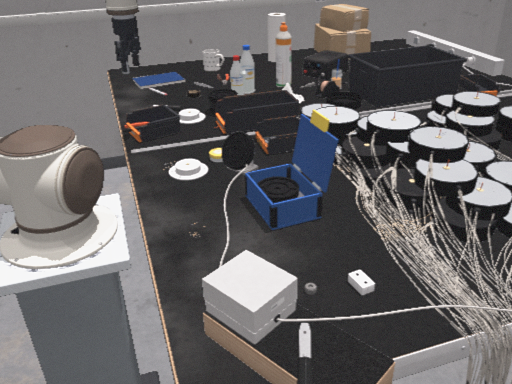

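The top view shows the blue case at about (264,160), with its yellow tab at (258,118). In the side view the open lid is at about (315,150) and a black disc stands near (238,150). Next I'll measure these.

Run:
```python
from h import *
fs=np.load("/tmp/f.npy",allow_pickle=True)
for n,f in zip(("top","side"),fs):
    P=cloud(f); hsv=cv2.cvtColor(f["color"],cv2.COLOR_RGB2HSV); ok=f["range_z"]>0
    reg=(P[...,0]>.2)&(P[...,0]<.75)&(P[...,1]<.2)&(P[...,1]>-.3)&ok
    blue=cv2.inRange(hsv,(100,120,40),(125,255,255))>0
    yel=cv2.inRange(hsv,(22,130,100),(35,255,255))>0
    y=P[yel&reg&(P[...,2]>.1)]; print(n,"tab",len(y),y.min(0),y.max(0),y.mean(0), np.percentile(y,[5,95],0))
    if len(y)>10:
        # ends of the tab: along-width extents
        c=y.mean(0)
        w,V=np.linalg.eigh(np.cov((y-c).T)); print("tab axes",w,V.T)
    b=P[blue&reg]; lid=b[b[:,2]>.1]; c=lid.mean(0); U,S,Vt=np.linalg.svd(lid-c,full_matrices=False)
    print("lid c",c,"normal",Vt[2],"resid",S[2]/len(lid)**.5,len(lid))
    rim=b[abs(b[:,2]-.075)<.006]
    r=cv2.minAreaRect((rim[:,:2]*1000).astype(np.float32)); print("rim",len(rim),r,cv2.boxPoints(r).round(0).tolist())
    hi=P[reg&(P[...,2]>.03)&~blue&~yel]
    # obstacles map around
    if n=="top":
        for xx in np.arange(.2,.76,.04):
            print("%.2f"%xx,[int(1000*max([0,*P[ok&(abs(P[...,0]-xx)<.02)&(abs(P[...,1]-yy)<.02)][:,2]])) for yy in np.arange(.36,-.32,-.04)])
```

```text
top tab 284 [ 0.64391666 -0.10454339  0.21017636] [ 0.65822936 -0.02583573  0.24556406] [ 0.64980093 -0.06562068  0.23029115] [[ 0.64514639 -0.09972529  0.21372108]
 [ 0.65507312 -0.03087022  0.242643  ]]
tab axes [1.93177633e-06 1.02857126e-04 5.04336052e-04] [[ 0.97125616  0.06523183 -0.22892416]
 [-0.22982514  0.00655868 -0.97320984]
 [-0.06198282  0.99784858  0.02136207]]
lid c [ 0.63651181 -0.06573226  0.16066752] normal [-0.98060671 -0.06414829  0.18519036] resid 0.0011020585442852854 1606
rim 475 ((552.9947509765625, -71.60292053222656), (142.12672424316406, 180.0779571533203), 3.7006261348724365) [[476.0, 14.0], [488.0, -166.0], [630.0, -157.0], [618.0, 23.0]]
0.20 [5, 5, 5, 6, 6, 5, 5, 6, 6, 6, 5, 5, 6, 6, 5, 5, 5]
0.24 [5, 6, 5, 7, 6, 5, 7, 5, 6, 5, 6, 7, 5, 6, 5, 6, 5]
0.28 [5, 6, 8, 5, 6, 6, 6, 5, 5, 8, 7, 6, 6, 6, 5, 6, 19]
0.32 [7, 5, 8, 27, 28, 8, 6, 5, 6, 7, 5, 7, 7, 7, 5, 6, 53]
0.36 [5, 7, 9, 29, 29, 10, 6, 7, 6, 7, 6, 6, 7, 25, 33, 41, 44]
0.40 [6, 5, 6, 28, 28, 8, 6, 7, 5, 20, 20, 21, 23, 25, 5, 6, 6]
0.44 [5, 6, 29, 27, 44, 5, 6, 27, 24, 20, 6, 6, 7, 7, 6, 6, 5]

[... 527 characters left out ...]
0, 62, 56, 98, 92, 85, 75]
side tab 224 [ 0.6415994 -0.1106567  0.2110864] [ 0.65474404 -0.02925518  0.24203552] [ 0.64713112 -0.07294988  0.22720439] [[ 0.64299981 -0.10524437  0.21305542]
 [ 0.65197566 -0.03774672  0.24106132]]
tab axes [2.03899116e-06 8.46260086e-05 5.21960218e-04] [[ 0.98293995  0.06957653 -0.17025912]
 [-0.16837126 -0.03219568 -0.98519772]
 [-0.07402825  0.99705694 -0.01993174]]
lid c [ 0.63458126 -0.07808609  0.15716704] normal [-0.9811325  -0.06662171  0.18149536] resid 0.0014640211388325494 1753
rim 543 ((551.9913330078125, -74.49846649169922), (147.0635986328125, 185.13336181640625), 4.821517467498779) [[471.0, 12.0], [487.0, -173.0], [633.0, -161.0], [617.0, 24.0]]
```

```bash
cat >> h.py <<'E'
X=np.array([.998,.066,0]);H=np.array([.620,-.068,0])
def W(u,z): return H+X*u+[0,0,z]
def UZ(p): return float((np.array(p)-H)@X), float(p[2])
def RT(phi=np.pi/4,s=1):
    z=np.sin(phi)*X-np.cos(phi)*np.array([0,0,1]); y=s*np.array([-.066,.998,0]); z/=np.linalg.norm(z);y/=np.linalg.norm(y)
    return np.c_[np.cross(y,z),y,z]
def to(u,z,phi=np.pi/4,s=1):
    o=sensors.get_obs(); return (W(u,z)-o["position"]).round(4), R.from_matrix(RT(phi,s)@rot(o["tcp_rot"]).T).as_rotvec().round(3)
E
python3 -c "
from h import *
print(to(-.20,.33),to(-.2,.33,s=-1))"
```

```text
(array([ 0.1643, -0.5958,  0.0992]), array([-0.155, -0.779,  0.501])) (array([ 0.1643, -0.5958,  0.0992]), array([ 1.026, -0.207, -2.44 ]))
```

Call:
send_rows(commands=[0, 0, 0.05, 0, 0, 0, 1, 0.164, -0.596, 0.1, -0.155, -0.779, 0.501, 1, 0.164, -0.596, 0.1, -0.155, -0.779, 0.501, 1, 0.164, -0.596, 0.1, -0.155, -0.779, 0.501, 1, 0.164, -0.596, 0.1, -0.155, -0.779, 0.501, 1, 0.164, -0.596, 0.1, -0.155, -0.779, 0.501, 1, 0.164, -0.596, 0.1, -0.155, -0.779, 0.501, 1, 0.164, -0.596, 0.1, -0.155, -0.779, 0.501, 1])

```text
t: 0.9
position: [0.3462, 0.2006, 0.3071]
tcp_rot: [0.377, -0.029, 0.926, 0.012]
contact_force: [0.9, 0.8, 0.3]
gripper_width: -0.0002
gripper_force: 0.0
```

```bash
python3 -c "
from h import *
print(to(-.20,.33),sensors.get_obs()['joints'])"
```

```text
(array([ 0.0742, -0.2818,  0.0229]), array([ 0.   , -0.012,  0.004])) [ 0.64106681 -0.66711147  2.09334054 -0.44875241  1.07512264 -0.90774173]
```

Call:
send_rows(commands=[0.074, -0.282, 0.023, 0, -0.012, 0.004, 1, 0.074, -0.282, 0.023, 0, -0.012, 0.004, 1, 0.074, -0.282, 0.023, 0, -0.012, 0.004, 1, 0.074, -0.282, 0.023, 0, -0.012, 0.004, 1, 0.074, -0.282, 0.023, 0, -0.012, 0.004, 1, 0.074, -0.282, 0.023, 0, -0.012, 0.004, 1, 0.074, -0.282, 0.023, 0, -0.012, 0.004, 1, 0.074, -0.282, 0.023, 0, -0.012, 0.004, 1])

```text
t: 1.7
position: [0.4392, 0.0017, 0.3213]
tcp_rot: [0.373, -0.027, 0.927, 0.014]
contact_force: [0.7, -0.3, -0.8]
gripper_width: 0.0001
gripper_force: 0.0
```

```bash
python3 -c "
from h import *
print(to(-.20,.33),to(-.165,.055),sensors.get_obs()['joints'])"
```

```text
(array([-0.0188, -0.0829,  0.0087]), array([-0.004, -0.021,  0.006])) (array([ 0.0162, -0.0805, -0.2663]), array([-0.004, -0.021,  0.006])) [-0.42177768 -0.68207839  2.06738274  0.37537649  1.08393266 -2.11137783]
```

Call:
send_rows(commands=[0.006, -0.03, -0.05, 0, 0, 0, 1, 0.006, -0.08, -0.1, 0, 0, 0, 1, 0.006, -0.08, -0.14, 0, 0, 0, 1, 0.006, -0.08, -0.14, 0, 0, 0, 1, 0.006, -0.08, -0.14, 0, 0, 0, 1])

```text
t: 2.2
position: [0.4442, -0.0776, 0.1787]
tcp_rot: [0.371, -0.026, 0.928, 0.014]
contact_force: [0.5, -0.2, 0.5]
gripper_width: -0.0001
gripper_force: 0.0
```

```bash
python3 -c "
from h import *
print(to(-.175,.055),to(-.113,.1765),sensors.get_obs()['joints'])"
```

```text
(array([ 0.0011, -0.0019, -0.1237]), array([-0.006, -0.026,  0.008])) (array([ 0.063 ,  0.0022, -0.0022]), array([-0.006, -0.026,  0.008])) [-0.71811876 -0.55565256  2.29626258  0.6566721   0.92330301 -2.62074343]
```

```bash
python3 -c "
from h import *
print(to(-.18,.06,.58),to(-.18,.3,.58))"
```

```text
(array([-0.0039, -0.0023, -0.1187]), array([-0.019,  0.179,  0.009])) (array([-0.0039, -0.0023,  0.1213]), array([-0.019,  0.179,  0.009]))
```

Call:
send_rows(commands=[-0.004, -0.002, 0, -0.019, 0.179, 0.009, 1, -0.004, -0.002, 0, -0.019, 0.179, 0.009, 1, -0.004, -0.002, -0.03, -0.019, 0.179, 0.009, 1, -0.004, -0.002, -0.07, -0.019, 0.179, 0.009, 1, -0.004, -0.002, -0.11, -0.019, 0.179, 0.009, 1, -0.004, -0.002, -0.119, -0.019, 0.179, 0.009, 1, -0.004, -0.002, -0.119, -0.019, 0.179, 0.009, 1])

```text
t: 2.9
position: [0.4414, -0.0788, 0.0627]
tcp_rot: [0.287, -0.034, 0.957, 0.009]
contact_force: [0.5, -0.2, 1.1]
gripper_width: -0.0001
gripper_force: 0.0
```

```bash
python3 -c "
from h import *
o=sensors.get_obs();print(to(-.18,.06,.58),o['joints'])
f=optics.grab_frame('side');cv2.imwrite('pics/s1.png',cv2.resize(f['color'][60:260,150:420,::-1],None,fx=2.5,fy=2.5))
print(to(-.16,.29,.58))"
```

```text
(array([-0.0011, -0.0011, -0.0027]), array([ 0.001,  0.003, -0.004])) [-0.6094152  -0.31750663  2.34229677  0.55052256  0.71997304 -2.5966515 ]
(array([0.0183, 0.0008, 0.2259]), array([ 0.003,  0.005, -0.003]))
```

View pics/s1.png

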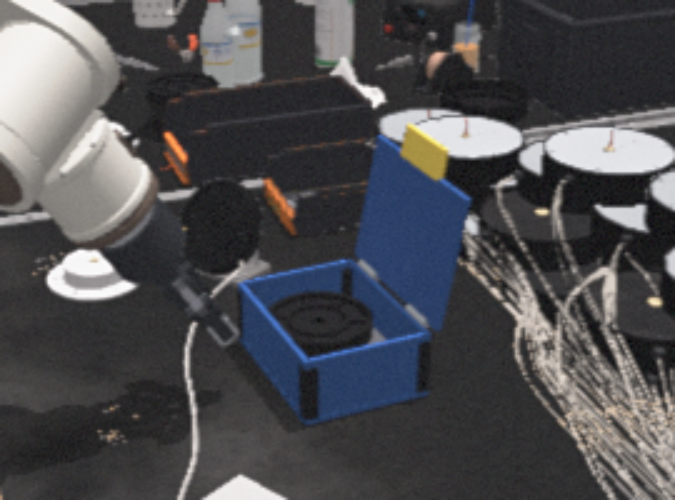

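Call:
send_rows(commands=[0.005, 0, 0.05, 0, 0, 0, 1, 0.01, 0, 0.1, 0, 0, 0, 1, 0.015, 0.001, 0.15, 0, 0, 0, 1, 0.02, 0.001, 0.2, 0, 0, 0, 1, 0.05, 0.003, 0.24, 0, 0, 0, 1, 0.1, 0.006, 0.246, 0, 0, 0, 1, 0.15, 0.01, 0.246, 0, 0, 0, 1, 0.2, 0.013, 0.246, 0, 0, 0, 1])

```text
t: 3.75
position: [0.6419, -0.0657, 0.3127]
tcp_rot: [0.29, -0.033, 0.956, 0.008]
contact_force: [-0.1, 0.1, 1.1]
gripper_width: -0.0004
gripper_force: 0.0
```

```bash
python3 -c "
from h import *
o=sensors.get_obs();print(to(.078,.30,.58),to(.078,.235,.58),o['joints'],UZ(o['position']))"
```

```text
(array([ 0.056 ,  0.0028, -0.0127]), array([ 0.004,  0.009, -0.002])) (array([ 0.056 ,  0.0028, -0.0777]), array([ 0.004,  0.009, -0.002])) [-0.32828125 -0.08001916  1.62116474  0.24395884  1.06035605 -2.02932932] (0.0219835738551634, 0.31274321254569504)
```

Call:
send_rows(commands=[0.056, 0.003, -0.01, 0, 0, 0, 1, 0.056, 0.003, -0.03, 0, 0, 0, 1, 0.056, 0.003, -0.05, 0, 0, 0, 1, 0.056, 0.003, -0.072, 0, 0, 0, 1, 0.056, 0.003, -0.072, 0, 0, 0, 1])

```text
t: 4.25
position: [0.6953, -0.0631, 0.2362]
tcp_rot: [0.287, -0.033, 0.957, 0.009]
contact_force: [-0.9, 0.4, -0.3]
gripper_width: -0.0
gripper_force: 0.0
```

```bash
python3 -c "
from h import *
o=sensors.get_obs();print(UZ(o['position']),o['contact_force'])
f=optics.grab_frame('side');cv2.imwrite('pics/s2.png',cv2.resize(f['color'][60:220,230:400,::-1],None,fx=3.5,fy=3.5))"
```

```text
(0.0754552954051072, 0.23621749656300703) [-0.90975104  0.41006312 -0.30232404]
```

View pics/s2.png

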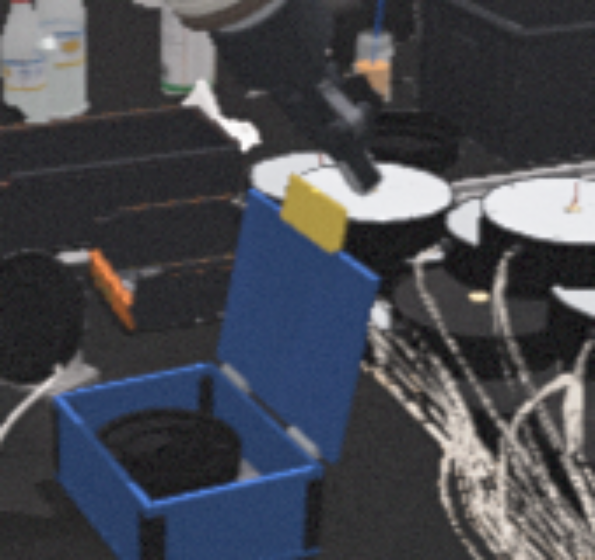

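The fingertip is behind the yellow tab at about (370,185), clear of the lid. Next I pull it forward.

Call:
send_rows(commands=[-0.016, -0.001, 0, 0, 0, 0, 1, -0.024, -0.002, 0, 0, 0, 0, 1, -0.031, -0.002, 0, 0, 0, 0, 1, -0.038, -0.003, 0, 0, 0, 0, 1, -0.045, -0.003, 0, 0, 0, 0, 1, -0.052, -0.003, 0, 0, 0, 0, 1, -0.059, -0.004, 0, 0, 0, 0, 1, -0.066, -0.004, 0, 0, 0, 0, 1])

```text
t: 5.1
position: [0.6291, -0.0674, 0.2362]
tcp_rot: [0.287, -0.033, 0.957, 0.009]
contact_force: [0.3, -0.8, -0.5]
gripper_width: 0.0002
gripper_force: 0.3
```

```bash
cat >> h.py <<'E'
def lid(show=None):
    f=optics.grab_frame("side"); P=cloud(f); hsv=cv2.cvtColor(f["color"],cv2.COLOR_RGB2HSV)
    if show: cv2.imwrite(show,cv2.resize(f['color'][60:260,180:400,::-1],None,fx=2.7,fy=2.7))
    y=P[(cv2.inRange(hsv,(22,130,100),(35,255,255))>0)&(P[...,0]>.38)&(P[...,0]<.7)&(P[...,1]<.02)&(P[...,1]>-.2)&(f["range_z"]>0)]
    c=np.median(y,0); u,z=UZ(c); th=np.arctan2(z-.075,-u)
    o=sensors.get_obs(); print("t",o["t"],"tab",len(y),c.round(3),"theta",th.round(3),"tcp uz",UZ(o["position"]),"F",np.round(o["contact_force"],1))
E
python3 -c "
from h import *
lid()"
```

```text
t 5.15 tab 202 [ 0.605 -0.077  0.232] theta 1.471 tcp uz (0.008474521030908393, 0.23603303435690898) F [ 0.9 -0.4  0.8]
```

Call:
send_rows(commands=[0.003, 0, 0.045, 0, 0, 0, 1, -0.035, -0.002, 0.06, 0, 0, 0, 1, -0.085, -0.006, 0.06, 0, 0, 0, 1, -0.13, -0.009, 0.05, 0, 0, 0, 1, -0.165, -0.011, 0.012, 0, 0, 0, 1, -0.165, -0.011, -0.035, 0, 0, 0, 1, -0.14, -0.009, -0.058, 0, 0, 0, 1, -0.126, -0.008, -0.06, 0, 0, 0, 1])

```text
t: 5.95
position: [0.503, -0.0749, 0.1728]
tcp_rot: [0.286, -0.033, 0.958, 0.009]
contact_force: [-0.3, 0.3, 1.2]
gripper_width: -0.0003
gripper_force: 0.0
```

```bash
python3 -c "
from h import *
lid('pics/s3.png')"
```

```text
t 6.0 tab 185 [ 0.594 -0.079  0.231] theta 1.4 tcp uz (-0.11549328434580447, 0.17417588055052743) F [-1.1  1.5 -0.4]
```

View pics/s3.png

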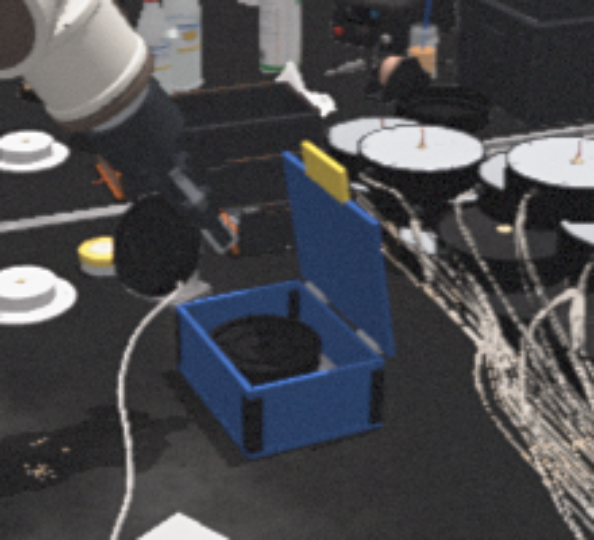

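The lid is falling freely at about 1.4 rad, with its tab at (325,170). The fingers are waiting in front of it at (230,240), so I hold here.

Call:
send_rows(commands=[0, 0, 0, 0, 0, 0, 1, 0, 0, 0, 0, 0, 0, 1, 0, 0, 0, 0, 0, 0, 1, 0, 0, 0, 0, 0, 0, 1, 0, 0, 0, 0, 0, 0, 1, 0, 0, 0, 0, 0, 0, 1, 0, 0, 0, 0, 0, 0, 1, 0, 0, 0, 0, 0, 0, 1])

```text
t: 6.8
position: [0.5038, -0.0753, 0.1763]
tcp_rot: [0.288, -0.033, 0.957, 0.009]
contact_force: [-1.3, 0.2, -0.1]
gripper_width: 0.0002
gripper_force: 0.0
```

Call:
send_rows(commands=[0, 0, 0, 0, 0, 0, 1, 0, 0, 0, 0, 0, 0, 1, 0, 0, 0, 0, 0, 0, 1, 0, 0, 0, 0, 0, 0, 1, 0, 0, 0, 0, 0, 0, 1, 0, 0, 0, 0, 0, 0, 1, 0, 0, 0, 0, 0, 0, 1, 0, 0, 0, 0, 0, 0, 1])

```text
t: 7.6
position: [0.5038, -0.0753, 0.1763]
tcp_rot: [0.288, -0.033, 0.957, 0.009]
contact_force: [0.0, 1.2, -0.2]
gripper_width: -0.0001
gripper_force: 0.0
```

```bash
python3 -c "
from h import *
lid()"
```

```text
t 7.65 tab 83 [ 0.529 -0.094  0.214] theta 0.984 tcp uz (-0.11642643983121359, 0.17630312386380462) F [-0.6 -0.1  0.1]
```

Call:
send_rows(commands=[0, 0, 0, 0, 0, 0, 1, 0, 0, 0, 0, 0, 0, 1, 0, 0, 0, 0, 0, 0, 1, 0, 0, 0, 0, 0, 0, 1, 0, 0, 0, 0, 0, 0, 1, 0, 0, 0, 0, 0, 0, 1])

```text
t: 8.25
position: [0.5038, -0.0753, 0.1762]
tcp_rot: [0.288, -0.033, 0.957, 0.009]
contact_force: [-0.2, -0.2, -1.0]
gripper_width: -0.0003
gripper_force: 0.4
```

```bash
python3 -c "
from h import *
lid('pics/s4.png')"
```

```text
t 8.3 tab 44 [ 0.508 -0.111  0.197] theta 0.815 tcp uz (-0.11645707972711752, 0.17627524773461278) F [-0.3 -0.3 -1.3]
```

View pics/s4.png

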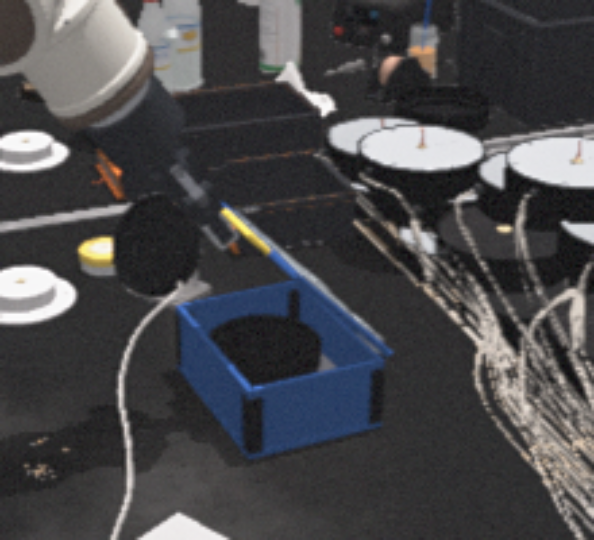

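The lid has reached the fingers: its tab end at (225,210) touches them at about 0.8 rad. I'll hold a bit longer so it comes to rest.

Call:
send_rows(commands=[0, 0, 0, 0, 0, 0, 1, 0, 0, 0, 0, 0, 0, 1, 0, 0, 0, 0, 0, 0, 1, 0, 0, 0, 0, 0, 0, 1, 0, 0, 0, 0, 0, 0, 1, 0, 0, 0, 0, 0, 0, 1])

```text
t: 8.9
position: [0.5038, -0.0753, 0.1763]
tcp_rot: [0.288, -0.033, 0.957, 0.009]
contact_force: [0.6, -0.5, -1.1]
gripper_width: 0.0006
gripper_force: 0.4
```

```bash
python3 -c "
from h import *
lid()
for th in np.linspace(.8,0,25): print(round(th,3),(W(-.17*np.cos(th)+.0007,.054+.17*np.sin(th))-W(-.17*np.cos(.8)+.0007,.054+.17*np.sin(.8))).round(4))"
```

```text
t 8.95 tab 44 [ 0.508 -0.112  0.197] theta 0.816 tcp uz (-0.11643043245318584, 0.1763061736136032) F [-0.6  0.2 -0.6]
0.8 [0. 0. 0.]
0.767 [-0.004  -0.0003 -0.004 ]
0.733 [-0.0078 -0.0005 -0.0082]
0.7 [-0.0116 -0.0008 -0.0124]
0.667 [-0.0151 -0.001  -0.0168]
0.633 [-0.0186 -0.0012 -0.0213]
0.6 [-0.0218 -0.0014 -0.026 ]
0.567 [-0.0249 -0.0016 -0.0307]
0.533 [-0.0279 -0.0018 -0.0355]
0.5 [-0.0307 -0.002  -0.0404]
0.467 [-0.0333 -0.0022 -0.0455]
0.433 [-0.0358 -0.0024 -0.0506]
0.4 [-0.0381 -0.0025 -0.0557]
0.367 [-0.0402 -0.0027 -0.061 ]
0.333 [-0.0421 -0.0028 -0.0663]
0.3 [-0.0439 -0.0029 -0.0717]
0.267 [-0.0455 -0.003  -0.0772]
0.233 [-0.0469 -0.0031 -0.0826]
0.2 [-0.0481 -0.0032 -0.0882]
0.167 [-0.0491 -0.0032 -0.0937]
0.133 [-0.05   -0.0033 -0.0994]
0.1 [-0.0506 -0.0033 -0.105 ]
0.067 [-0.0511 -0.0034 -0.1106]
0.033 [-0.0514 -0.0034 -0.1163]
0.0 [-0.0515 -0.0034 -0.122 ]
```

Call:
send_rows(commands=[-0.002, 0, -0.002, 0, 0, 0, 1, -0.004, 0, -0.004, 0, 0, 0, 1, -0.006, 0, -0.006, 0, 0, 0, 1, -0.008, -0.0005, -0.008, 0, 0, 0, 1, -0.01, -0.001, -0.01, 0, 0, 0, 1, -0.0115, -0.001, -0.0125, 0, 0, 0, 1, -0.0135, -0.001, -0.0145, 0, 0, 0, 1, -0.015, -0.001, -0.017, 0, 0, 0, 1])

```text
t: 9.75
position: [0.4887, -0.0764, 0.1592]
tcp_rot: [0.288, -0.033, 0.957, 0.009]
contact_force: [-2.1, -1.2, 0.3]
gripper_width: -0.0001
gripper_force: 0.6
```

Call:
send_rows(commands=[-0.002, 0, -0.002, 0, 0, 0, 1, -0.0035, 0, -0.0045, 0, 0, 0, 1, -0.005, 0, -0.007, 0, 0, 0, 1, -0.0065, -0.0005, -0.009, 0, 0, 0, 1, -0.008, -0.0005, -0.0115, 0, 0, 0, 1, -0.01, -0.0005, -0.014, 0, 0, 0, 1, -0.0115, -0.001, -0.0165, 0, 0, 0, 1, -0.013, -0.001, -0.0185, 0, 0, 0, 1])

```text
t: 10.55
position: [0.4757, -0.0773, 0.1405]
tcp_rot: [0.288, -0.033, 0.957, 0.009]
contact_force: [-0.3, 0.4, -0.4]
gripper_width: -0.0001
gripper_force: 0.4
```

```bash
python3 -c "
from h import *
lid('pics/s5.png')"
```

```text
t 10.6 tab 63 [ 0.48  -0.109  0.163] theta 0.557 tcp uz (-0.14491031187990902, 0.14021358616871946) F [-0.2 -0.6 -2.2]
```

View pics/s5.png

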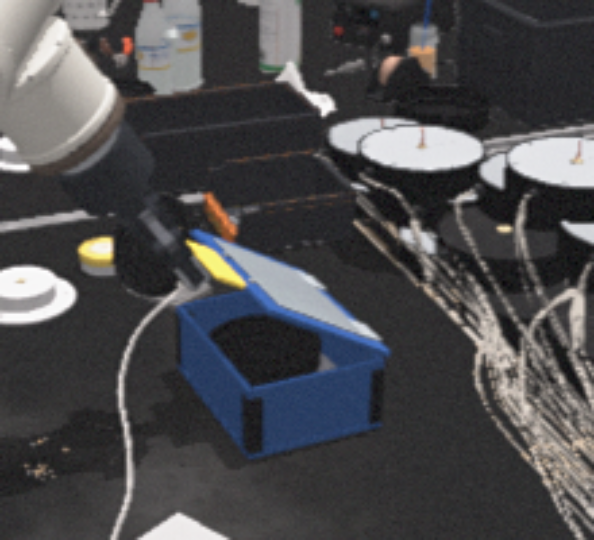

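The tab rests on the fingers at (205,260), and the lid is about two thirds of the way down from upright. I keep lowering.

Call:
send_rows(commands=[-0.0015, 0, -0.0025, 0, 0, 0, 1, -0.003, 0, -0.005, 0, 0, 0, 1, -0.004, 0, -0.0075, 0, 0, 0, 1, -0.0055, 0, -0.01, 0, 0, 0, 1, -0.0065, -0.0005, -0.0125, 0, 0, 0, 1, -0.008, -0.0005, -0.015, 0, 0, 0, 1, -0.009, -0.0005, -0.0175, 0, 0, 0, 1, -0.01, -0.0005, -0.02, 0, 0, 0, 1])

```text
t: 11.4
position: [0.4657, -0.0779, 0.1206]
tcp_rot: [0.288, -0.033, 0.957, 0.009]
contact_force: [-2.0, -0.5, 0.0]
gripper_width: 0.0
gripper_force: 0.9
```

Call:
send_rows(commands=[-0.001, 0, -0.0025, 0, 0, 0, 1, -0.002, 0, -0.005, 0, 0, 0, 1, -0.003, 0, -0.008, 0, 0, 0, 1, -0.004, 0, -0.0105, 0, 0, 0, 1, -0.005, -0.0005, -0.013, 0, 0, 0, 1, -0.006, -0.0005, -0.016, 0, 0, 0, 1, -0.007, -0.0005, -0.019, 0, 0, 0, 1, -0.0075, -0.0005, -0.0215, 0, 0, 0, 1])

```text
t: 12.2
position: [0.4582, -0.0783, 0.099]
tcp_rot: [0.288, -0.033, 0.957, 0.009]
contact_force: [-1.9, -1.3, -1.1]
gripper_width: 0.0001
gripper_force: 1.0
```

```bash
python3 -c "
from h import *
lid()
o=sensors.get_obs();print(o['joints'])"
```

```text
t 12.25 tab 56 [ 0.46  -0.099  0.124] theta 0.295 tcp uz (-0.1623005285969112, 0.09864202574923323) F [-1.5 -0.8 -1.6]
[-0.57323652 -0.33416988  2.26954568  0.48559407  0.78032889 -2.48871263]
```

Call:
send_rows(commands=[-0.001, 0, -0.0025, 0, 0, 0, 1, -0.0015, 0, -0.005, 0, 0, 0, 1, -0.002, 0, -0.008, 0, 0, 0, 1, -0.0025, 0, -0.0105, 0, 0, 0, 1, -0.003, 0, -0.0135, 0, 0, 0, 1, -0.0035, 0, -0.0165, 0, 0, 0, 1, -0.004, 0, -0.0195, 0, 0, 0, 1, -0.0045, 0, -0.022, 0, 0, 0, 1])

```text
t: 13.05
position: [0.4538, -0.0784, 0.077]
tcp_rot: [0.288, -0.033, 0.957, 0.009]
contact_force: [-2.5, -1.8, -0.3]
gripper_width: -0.0001
gripper_force: 1.5
```

Call:
send_rows(commands=[0, 0, -0.002, 0, 0, 0, 1, -0.0005, 0, -0.004, 0, 0, 0, 1, -0.0005, 0, -0.006, 0, 0, 0, 1, -0.001, 0, -0.008, 0, 0, 0, 1, -0.001, 0, -0.0095, 0, 0, 0, 1, -0.001, 0, -0.011, 0, 0, 0, 1, -0.0015, 0, -0.0125, 0, 0, 0, 1, -0.0015, 0, -0.014, 0, 0, 0, 1])

```text
t: 13.85
position: [0.4524, -0.0784, 0.0633]
tcp_rot: [0.288, -0.033, 0.957, 0.009]
contact_force: [-3.8, -2.6, -0.5]
gripper_width: -0.0
gripper_force: 1.6
```

```bash
python3 -c "
from h import *
lid('pics/s6.png')"
```

```text
t 13.9 tab 47 [ 0.452 -0.104  0.089] theta 0.085 tcp uz (-0.16804373161989244, 0.06304532685169299) F [-3.2 -2.4 -1.6]
```

View pics/s6.png

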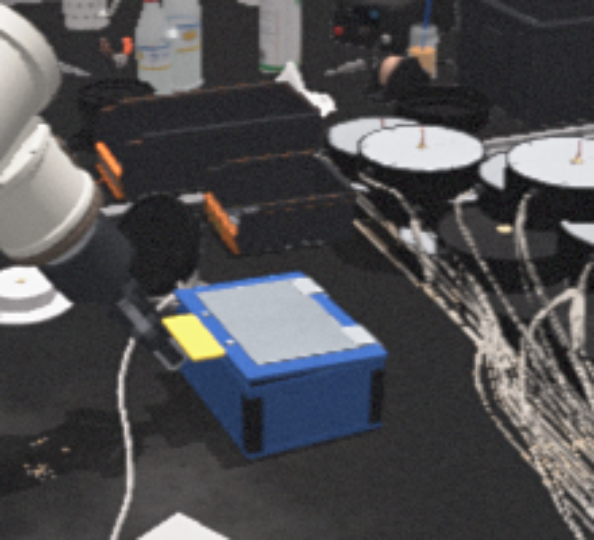

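The lid is nearly shut, its tab at (195,335) still on the fingers. I'll lower the last few millimetres more slowly.

Call:
send_rows(commands=[0, 0, -0.001, 0, 0, 0, 1, 0, 0, -0.002, 0, 0, 0, 1, 0, 0, -0.003, 0, 0, 0, 1, 0, 0, -0.004, 0, 0, 0, 1, 0, 0, -0.005, 0, 0, 0, 1, 0, 0, -0.006, 0, 0, 0, 1, 0, 0, -0.007, 0, 0, 0, 1, 0, 0, -0.008, 0, 0, 0, 1])

```text
t: 14.7
position: [0.4522, -0.0783, 0.0551]
tcp_rot: [0.287, -0.033, 0.957, 0.009]
contact_force: [-3.5, -2.5, -1.8]
gripper_width: 0.0002
gripper_force: 2.4
```

```bash
python3 -c "
from h import *
lid()"
```

```text
t 14.75 tab 49 [ 0.453 -0.097  0.081] theta 0.038 tcp uz (-0.16812730725785205, 0.05503632529852486) F [-3.6 -2.3 -1.3]
```

Call:
send_rows(commands=[0, 0, -0.001, 0, 0, 0, 1, 0, 0, -0.002, 0, 0, 0, 1, 0, 0, -0.003, 0, 0, 0, 1, 0, 0, -0.004, 0, 0, 0, 1, 0, 0, -0.005, 0, 0, 0, 1, 0, 0, -0.006, 0, 0, 0, 1, 0, 0, -0.007, 0, 0, 0, 1, 0, 0, -0.008, 0, 0, 0, 1])

```text
t: 15.55
position: [0.4524, -0.0784, 0.0473]
tcp_rot: [0.288, -0.033, 0.957, 0.009]
contact_force: [0.0, -0.8, -0.7]
gripper_width: 0.0
gripper_force: 0.0
```

```bash
python3 -c "
from h import *
lid('pics/s7.png')"
```

```text
t 15.6 tab 52 [ 0.453 -0.092  0.08 ] theta 0.031 tcp uz (-0.16807530780907814, 0.04707264693722801) F [-0.2  0.6  0.4]
```

View pics/s7.png

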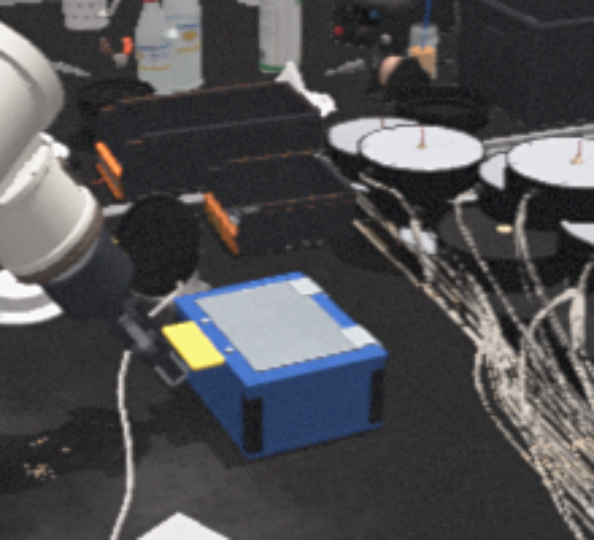

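The lid lies flush on the rim and the contact force has gone to zero. I back the fingers away.

Call:
send_rows(commands=[-0.008, 0, -0.002, 0, 0, 0, 1, -0.016, -0.001, -0.002, 0, 0, 0, 1, -0.024, -0.002, 0, 0, 0, 0, 1, -0.032, -0.002, 0.005, 0, 0, 0, 1, -0.04, -0.003, 0.015, 0, 0, 0, 1, -0.04, -0.003, 0.025, 0, 0, 0, 1, -0.04, -0.003, 0.025, 0, 0, 0, 1])

```text
t: 16.3
position: [0.4129, -0.0822, 0.0741]
tcp_rot: [0.289, -0.033, 0.957, 0.008]
contact_force: [0.2, 0.2, -0.2]
gripper_width: 0.0002
gripper_force: 0.0
```

```bash
python3 -c "
from h import *
lid()
o=sensors.get_obs();print(o['joints'],o['qvel'].round(3))
print(robot.job_done())"
```

```text
t 16.35 tab 55 [ 0.452 -0.098  0.08 ] theta 0.03 tcp uz (-0.20775863115455706, 0.07325100211313401) F [-0.1  0.3  0.5]
[-0.68570704 -0.41943114  2.37942748  0.5467657   0.80793612 -2.63463435] [ 0.009  0.027  0.013  0.007 -0.013 -0.011]
the job is handed in; nothing more can be done
None
```

The lid was tipped forward, fell on its own, came to rest on the fingers at about 0.8 rad, and was lowered slowly until fully shut; the arm is clear and the job was handed in at 16.4 s. One doubt: early on, while moving towards the case, joint 2 read -0.682 against its -0.68 limit, which could count as a range violation.

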